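# Open the welding-rod box and hold its lid up

### The job

Open the green welding-rod box for a workmate who stands across the bench and needs both hands inside it. Its cam latch may or may not be caught and it cannot be seen, so first take the round knob on the lid and tug it gently upward without turning it; if the lid is caught, turn the knob a quarter turn and lift again. Raise the lid by the knob to about 40 degrees and finish still holding it there, since the lid has no stay; do not disturb the tools lying around the box.

Things in the scene. Friction and masses are not known exactly. Their poses are not given: they have to be found in the camera images.
- rod_box: green steel welding-rod box, 240 (x) x 400 (y) x 110 mm high without its lid, fixed to the bench; origin at the centre of its underside, z up. Its latch side (own -x) faces away from the robot. Its lid, 244 x 404 x 14 mm, lies on the rim; the hinge line is the top edge nearer the robot, 120 mm from the origin along own +x and 110 mm above the bench, parallel to own y
- lid (a joint): lid angle in rad: 0 shut, grows as the latch-side edge rises and swings towards the robot, up to 1.9; 40 degrees is 0.70. No stay: let go, it falls shut. 0.75 kg (varies by a fifth): lifting takes about 5 N at the knob when free. When caught it has only about 4 mm of play at the knob (0.02 rad), then stops hard
- knob_grip (a point): point to grip on the axis of the round latch knob, 23 mm above the lid's top face, 190 mm from the hinge line, midway along the lid. Axes are the lid's and do not turn with the knob: z its outward normal, x towards the hinge, y along the hinge. The knob is a plain black cylinder, 40 mm diameter, from 9 to 37 mm above the lid's face, on a 24 mm thick neck; nothing else stands on the lid
- knob (a joint): turn of the knob from where it was found, rad, anticlockwise from above positive, half a turn either way; 0.06 N m friction, stays where left. It turns a hidden tongue under the lid, found anywhere up to 90 degrees either side of the latch side; within about 40 degrees it hooks under the rim's flange. From caught, a quarter turn (1.35 to 1.6) either way frees it; from free, turning may catch it
- grinder: angle grinder with red body lying on the bench beyond the box's -y end, about 310 mm long, 150 mm wide, 70 mm high, 1.6 kg; origin at its middle on the bench, long axis x. Leave it alone
- hammer: hammer lying on the bench beyond the box's +y end, about 300 mm long; origin under its middle, long axis x. Leave it alone
- wrench: steel wrench lying on the bench beside the box's latch side, away from the robot; origin under its middle, long axis x. Leave it alone

How it is judged (in metres and radians):
On the way:
1. the lid is tugged up by the knob through its play, before the knob has been turned (less than 20 degrees) (value of joint lid above 0.015 rad and value of joint knob between -0.35 and 0.35 rad and distance between the grasp point and knob_grip below 0.04 m), for 0.1 s.
At the end, for the whole second after the job is handed in: The lid stands still between 30 and 51 degrees open (0.52 to 0.90 rad), held up by the fingers at the knob (grasp point within 40 mm of the knob's grip point, contact force over 2 N), with no tool propping it (value of joint lid between 0.52 and 0.9 rad and velocity of joint lid between -0.1 and 0.1 rad/s and contact force between the fingers and rod_box above 2 N and distance between the grasp point and knob_grip below 0.04 m and contact force between rod_box and grinder below 0.2 N and contact force between rod_box and hammer below 0.2 N and contact force between rod_box and wrench below 0.2 N); the arm keeps its last pose, push and grip.
It fails at once if the caught latch is wrenched (over 60 N between tongue and flange) (contact force between tongue_c0 and rod_box_c5 above 60 N).
It fails at once if a tool lying around the box is shifted by more than 30 mm (distance of any of grinder, hammer, wrench from where it was at the start of the episode above 0.03 m).
It also fails if it takes over 42 s, if anything falls off the work surface, if the arm or the gripper's body presses on something with over 40 N, if the wrist force passes 120 N, or if a joint passes its speed limit or range.

### The arm

A 6-joint arm with a two-finger parallel gripper is mounted at the origin on the work surface. World frame = base frame: x ahead of the robot, y to its left, z up, the work surface at z = 0. Lengths are in mm, angles in rad, forces in N, time in s.
With the tool pointing down it reaches from about 300 to 775 mm from the base axis. Payload 14.6 kg.
Tool frame: the origin (TCP) lies at the very end of the fingers, on their centre line; the grasp point (between the pads) lies 19 mm behind it (manip.grip_point_offset is the distance from the TCP to the grasp point, in mm); z points along the fingers, y is the line along which they close (so a half turn about z gives the same grasp; the last joint's range is limited). The gripper opens to 94 mm and grips with 3 to 60 N. Pads are 16 mm wide; open, the fingers measure 119 mm over their backs; the gripper's body (75 mm by 177 mm) begins 78 mm behind the grasp point.
Start: joints at [-1.21, 0.3, 1.521, -0, 1.321, -0.067], TCP at [228.17, -500.427, 170.846] pointing down, gripper open.
Joint ranges: [-3.03, 3.03], [-0.79, 2.21], [0.23, 2.52], [-1.04, 4.18], [0, 3.07], [-2.55, 2.55]. Speed limits (rad/s): [2.22, 2.22, 2.57, 3.14, 3.14, 3.14].

### API

Orientations are given as [roll, pitch, yaw] about the fixed x, y, z axes, in that order (R = Rz(yaw) Ry(pitch) Rx(roll)).
In Python, from cell import telemetry, eyes, manip gives the robot as it stands.
- The arm moves only by the tool play_rows, never from a script. Its arguments are lists of equal length, an entry for each row: "translation": the shift along the world's x, y, z in m, a list of three; "yaw": the turn about the world's z in rad. A call has 1 to 12 rows; each row is the pose to reach, as a shift and turn from the pose commanded when the call began; what a row does not reach only later rows make up. A row lasts 1/8 s, in which the tool goes at most 62.5 mm and 10.7 degrees, less where a joint would pass 70% of its speed; a pose out of reach is approached as far as the arm can. A call with a gripper value outside its range is refused whole. "hand" is the opening, from 0 (shut) to 1 (fully open), set as the call begins (left out, the last holds). The fingers move at their own pace and stop on an object; "force" is the grip in N (left out, the last holds). Time passes only in rows, so rows that repeat a pose let the fingers close. It gives the time, the measured TCP pose, the force, the opening and the grip force at its end, in the units of the state.
- telemetry.read_state(): the state, without advancing time (a new reading comes with each control period).
- eyes.camera(name): name is "scene" or "top" or "wrist"; returns a dict with "pixels" (384x512x3 uint8, red, green, blue), "fx", "fy", "cx", "cy" (pixels), "cam_to_world" (4x4, takes a point from camera to world coordinates); the wrist camera has in their place "T_tool_cam" (4x4, takes a point from camera to tool coordinates, whose origin is the TCP and whose axes are the flange's). Camera axes: x right, y up, looking along -z (the intrinsics and any distortion apply to the point x, -y, -z); pixel columns grow to the right and rows downward; lengths in mm; the calibration is good to about 2 mm. A picture is of the moment at which its call begins: read the wrist's pose just before it. There is no depth.
- manip.sign_off(): hands the job in; it is judged then, once.
The state is a dict: "clock": time; "joints": joint angles; "qd": joint speeds; "effort": joint torques, N m; "eef_pos": TCP position; "eef_rot": TCP orientation; "wrist_force": force on the tool from outside, world axes, zero at the start; "moment": the same for the moment, N m; "finger_gap": finger opening in mm; "finger_force": force on a finger pad.
Only numpy, scipy, OpenCV 4.12 (cv2) and the standard library are available. Lean on these libraries where they do the work, as an engineer would, in place of code of your own. Each camera call takes 0.05 s, during which the arm holds its last target. There are 200 camera calls.

## Working session

There is one attempt and no reset: what is moved stays moved. The work goes in short steps, Python scripts to look and compute and a tool call to move; the robot and the scene stay as the last step left them, time stands still between calls to the robot, and variables do not carry over. Pictures are saved under pics/ and viewed, at most 10 in all, crops included, and the job is handed in when it is done.

Besides the shell and the picture viewer there is one more tool, called after ">>>" as name([rows], argument=value, ...), one row to a line, values as JSON. play_rows: Moves the arm, as the interface text tells. Its arguments: {"type":"object","properties":{"translation":{"type":"array","items":{"type":"array","items":{"type":"number"}}},"yaw":{"type":"array","items":{"type":"number"}},"hand":{"type":"number"},"force":{"type":"number"}},"required":["translation","yaw"]}

```bash
mkdir -p pics; ls; python3 - <<'E'
from cell import telemetry, eyes, manip
import cv2,numpy as np,pickle
print(telemetry.read_state(), manip.grip_point_offset)
ims=[]
for n in ["scene","top"]:
    c=eyes.camera(n); pickle.dump(c,open(n+'.pkl','wb')); ims.append(c['pixels'][:,:,::-1])
    print(n,c['fx'],c['fy'],c['cx'],c['cy'],np.round(c['cam_to_world'],3).tolist(),[k for k in c])
cv2.imwrite('pics/a.png',ims[0]);cv2.imwrite('pics/b.png',ims[1])
E
```

```text
pics
{'clock': 0.0, 'joints': array([-1.20960927e+00,  3.00459012e-01,  1.52160283e+00,  3.50961119e-05,
        1.32070688e+00, -6.65922459e-02]), 'qd': array([ 0.00043411,  0.00043056,  0.00041295,  0.00013873,  0.00121001,
       -0.00032781]), 'effort': array([-1.49367293e-03, -5.31812990e+01, -3.52732301e+01,  7.07569672e-02,
        2.44608679e-02, -8.87944020e-05]), 'eef_pos': array([ 228.06768629, -500.13992778,  170.2837877 ]), 'eef_rot': array([-3.14042145e+00, -1.12178066e-04,  4.27770532e-01]), 'wrist_force': array([ 0.3913344 ,  0.05550135, -0.18039085]), 'moment': array([ 0.0638615 , -0.01186033,  0.00288551]), 'finger_force': 0.0, 'finger_gap': 93.98901282790881} 18.8
scene 397.0696867911495 397.0696867911495 256.7659590628539 191.8832013831698 [[-0.062, -0.736, 0.674, 1421.787], [0.998, -0.05, 0.038, 108.523], [0.006, 0.675, 0.737, 1069.666], [0.0, 0.0, 0.0, 1.0]] ['pixels', 'fx', 'fy', 'cx', 'cy', 'cam_to_world']
top 496.58746750850554 496.58746750850554 245.79520882641413 193.32265816691142 [[-0.004, 0.992, -0.122, 365.622], [-1.0, -0.004, -0.001, 70.104], [-0.001, 0.122, 0.992, 1507.402], [0.0, 0.0, 0.0, 1.0]] ['pixels', 'fx', 'fy', 'cx', 'cy', 'cam_to_world']
```

View pics/a.png

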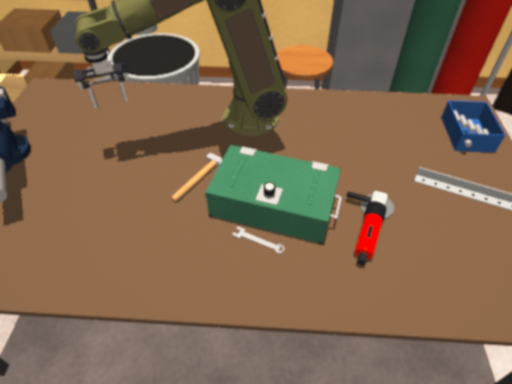

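View pics/b.png

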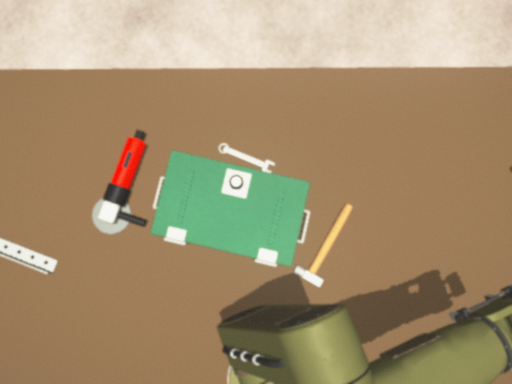

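The scene and top views agree. The box lies with its hinges towards the robot, the knob is at top pixel (236,182), the grinder is on the world +y side, the hammer on -y, and the wrench is beyond the latch side at (247,157).

```bash
cat > h.py <<'E'
import numpy as np
def cast(c,u,v,z,T=None):
    T=c['cam_to_world'] if T is None else T
    d=T[:3,:3]@np.array([(u-c['cx'])/c['fx'],-(v-c['cy'])/c['fy'],-1]); o=T[:3,3]
    return o+d*(z-o[2])/d[2]
E
python3 - <<'E'
import pickle,cv2,numpy as np
from h import cast
for n,w in (("top",(220,165,255,200)),("scene",(255,178,285,205))):
    c=pickle.load(open(n+'.pkl','rb')); p=c['pixels']; hsv=cv2.cvtColor(p,cv2.COLOR_RGB2HSV)
    x0,y0,x1,y1=w
    m=(hsv[...,2]<45).astype(np.uint8); s=np.zeros_like(m); s[y0:y1,x0:x1]=m[y0:y1,x0:x1]
    k,l,st,ce=cv2.connectedComponentsWithStats(s)
    for i in range(1,k):
        if st[i,4]>15: print(n,st[i],ce[i],cast(c,*ce[i],161).round(1), cast(c,*ce[i],147).round(1))
    if n=='top':
        g=cv2.inRange(hsv,(55,80,40),(95,255,255)); k,l,st,ce=cv2.connectedComponentsWithStats(g)
        i=1+np.argmax(st[1:,4]); cs,_=cv2.findContours((l==i).astype(np.uint8),0,2)
        r=cv2.minAreaRect(np.vstack(cs)); b=cv2.boxPoints(r); P=np.array([cast(c,*q,124) for q in b]); print(P.round(0), P.mean(0))
        print([np.linalg.norm(P[j]-P[j-1]).round() for j in range(4)],[np.degrees(np.arctan2(*(P[j]-P[j-1])[[1,0]])).round(1) for j in range(4)])
E
```

```text
[[ 425.  335.  124.]
 [ 660.  285.  124.]
 [ 566. -109.  124.]
 [ 335.  -51.  124.]] [496.57282655 115.25835347 124.        ]
[np.float64(397.0), np.float64(241.0), np.float64(405.0), np.float64(239.0)] [np.float64(76.8), np.float64(-12.0), np.float64(-103.5), np.float64(166.0)]
scene [265 191   8   5  26] [268.69230769 192.80769231] [592.2  99.2 161. ] [579.4  99.1 147. ]
```

>>> play_rows([
  [0,0,0.05],
  [0.03,0.05,0.1],
  [0.06,0.1,0.13],
  [0.09,0.16,0.13],
  [0.12,0.21,0.13],
  [0.15,0.265,0.13],
  [0.18,0.32,0.13],
  [0.21,0.375,0.13],
  [0.24,0.43,0.13],
  [0.27,0.48,0.13],
  [0.3,0.535,0.13],
  [0.325,0.575,0.13],
], yaw=[0.08,0.16,0.24,0.32,0.4,0.48,0.56,0.64,0.72,0.8,0.88,0.92], hand=1)

```text
clock: 1.6
eef_pos: [553.8, 76.7, 300.6]
eef_rot: [-3.141, 0.0, 1.35]
wrist_force: [-0.3, -0.4, -0.1]
finger_gap: 93.8
finger_force: 0.0
```

>>> play_rows([
  [0.006,0.012,0],
  [0.012,0.025,0],
  [0.012,0.025,0],
], yaw=[0,0,0])

```text
clock: 1.98
eef_pos: [565.1, 99.4, 300.8]
eef_rot: [-3.141, 0.0, 1.347]
wrist_force: [-0.9, 1.0, -0.0]
finger_gap: 94.3
finger_force: 0.0
```

```bash
python3 - <<'E'
from cell import telemetry, eyes
import cv2,numpy as np,pickle
s=telemetry.read_state(); c=eyes.camera("wrist"); pickle.dump((s,c),open('w.pkl','wb'))
print(s['eef_pos'],s['eef_rot'],s['clock'],c['T_tool_cam'].round(2).tolist(),c['fx'])
cv2.imwrite('pics/c.png',c['pixels'][:,:,::-1])
E
```

```text
[565.13873389  99.35943623 300.80582141] [-3.14149080e+00  9.68444666e-05  1.34741171e+00] 1.975 [[0.0, 0.96, 0.26, 78.8], [1.0, -0.0, 0.0, -0.18], [0.0, 0.26, -0.96, -214.29], [0.0, 0.0, 0.0, 1.0]] 313.47590537792047
```

View pics/c.png

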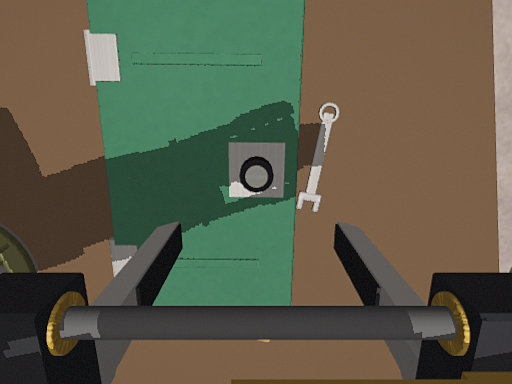

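The wrist view shows the knob at about (256,174). It is a black ring with a grey top on a pale plate, midway between the fingers' columns.

```bash
python3 - <<'E'
import pickle,cv2,numpy as np
from scipy.spatial.transform import Rotation as R
from h import cast
s,c=pickle.load(open('w.pkl','rb')); T=np.eye(4); T[:3,:3]=R.from_euler('xyz',s['eef_rot']).as_matrix(); T[:3,3]=s['eef_pos']; T=T@c['T_tool_cam']
p=c['pixels']; hsv=cv2.cvtColor(p,cv2.COLOR_RGB2HSV)
m=np.zeros(p.shape[:2],np.uint8); m[145:200,232:282]=(hsv[145:200,232:282,2]<50)
k,l,st,ce=cv2.connectedComponentsWithStats(m); i=1+np.argmax(st[1:,4]); x,y,w,h,a=st[i]; print(st[i])
print([cast(c,*q,161,T).round(1) for q in ((x,y+h/2),(x+w,y+h/2),(x+w/2,y),(x+w/2,y+h),(x+w/2,y+h/2))])
g=cv2.inRange(hsv,(60,80,20),(95,255,255))
for r in (15,60,100,270,290): 
    n=np.flatnonzero(g[r]); print(r,n.min(),n.max(),cast(c,n.min(),r,124,T).round(1),cast(c,n.max()+1,r,124,T).round(1))
# grey inner disc
q=p[160:190,242:272].mean(2)
d=np.zeros_like(m); d[150:196,240:274]=((hsv[...,2]>70)&(hsv[...,1]<60))[150:196,240:274]
k,l,st,ce=cv2.connectedComponentsWithStats(d,connectivity=4)
j=l[176,256]; print(st[j],ce[j],cast(c,*ce[j],161,T).round(1))
E
```

```text
[240 157  33  35 504]
[array([545.6, 106.6, 161. ]), array([582.7,  98.2, 161. ]), array([568.6, 122.2, 161. ]), array([559.5,  82. , 161. ]), array([564.1, 102.4, 161. ])]
15 88 303 [418.6 314.2 124. ] [654.5 260.8 124. ]
60 119 301 [436.7 262.1 124. ] [643.7 215.2 124. ]
100 98 299 [397.3 225.4 124. ] [633.2 172.  124. ]
270 170 291 [415.1 -10.9 124. ] [580.3 -48.2 124. ]
290 160 291 [392. -38. 124.] [574.3 -79.1 124. ]
[245 165  23  23 413] [256.03631961 176.11380145] [563.2 100.7 161. ]
```

>>> play_rows([
  [-0.0015,0.002,-0.05],
  [-0.0015,0.002,-0.1],
  [-0.0015,0.002,-0.14],
  [-0.0015,0.002,-0.16],
  [-0.0015,0.002,-0.17],
  [-0.0015,0.002,-0.17],
], yaw=[0,0,0,0,0,0])

```text
clock: 2.78
eef_pos: [563.7, 101.0, 131.2]
eef_rot: [3.141, -0.0, 1.347]
wrist_force: [0.5, 0.2, 0.2]
finger_gap: 93.9
finger_force: 0.0
```

>>> play_rows([
  [0,0,0],
  [0,0,0],
  [0,0,0],
  [0,0,0],
  [0,0,0],
  [0,0,0],
  [0,0,0],
  [0,0,0],
], yaw=[0,0,0,0,0,0,0,0], hand=0.3, force=25)

```text
clock: 3.78
eef_pos: [563.7, 101.6, 130.8]
eef_rot: [-3.142, -0.0, 1.348]
wrist_force: [-0.0, -0.5, 0.3]
finger_gap: 28.1
finger_force: 0.0
```

```bash
python3 - <<'E'
from cell import telemetry, eyes
import cv2,numpy as np
a=eyes.camera("wrist")['pixels'][:,:,::-1]; b=eyes.camera("scene")['pixels'][140:260,200:360,::-1]
b=cv2.resize(b,(512,384),interpolation=3)
s=telemetry.read_state(); print(s['finger_gap'],s['finger_force'])
cv2.imwrite('pics/d.png',cv2.resize(np.hstack([a,b]),(800,300),interpolation=cv2.INTER_AREA))
E
```

```text
28.020115296389815 0.0
```

View pics/d.png

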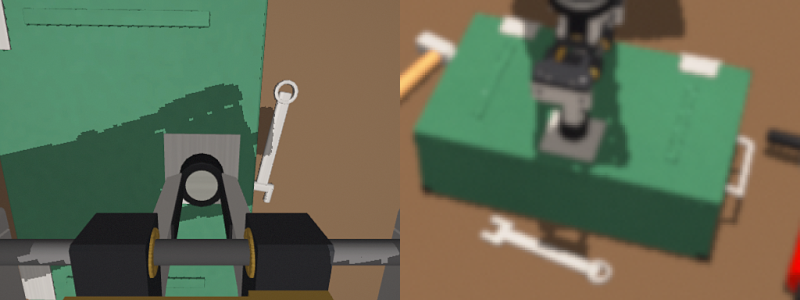

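The wrist crop shows the knob (about (258,237) in full-image pixels) between or just in front of the fingers. The scene crop shows the gripper over the knob. The gap reads 28 mm with no force, so I'll project the TCP and grasp point to check.

```bash
python3 - <<'E'
from cell import telemetry, eyes
import cv2,numpy as np
from scipy.spatial.transform import Rotation as R
from h import cast
s=telemetry.read_state(); c=eyes.camera("wrist"); Tc=c['T_tool_cam']
for nm,P in (("tcp",[0,0,0]),("grip",[0,0,-18.8]),("top",[0,0,-30]),("padL",[0,14,-18.8]),("padR",[0,-14,-18.8]),("tipL",[0,14,0]),("tipR",[0,-14,0])):
    q=Tc[:3,:3].T@(np.array(P,float)-Tc[:3,3]); print(nm,(c['cx']+c['fx']*q[0]/-q[2]).round(),(c['cy']-c['fy']*q[1]/-q[2]).round())
T=np.eye(4); T[:3,:3]=R.from_euler('xyz',s['eef_rot']).as_matrix(); T[:3,3]=s['eef_pos']; T=T@Tc
for z in (161,147,133): print(z,cast(c,258,237,z,T).round(1))
cv2.imwrite('pics/e.png',cv2.resize(c['pixels'][150:310,170:350,::-1],(720,600) if 0 else (675,600),interpolation=2))
E
```

```text
tcp 258.0 219.0
grip 258.0 228.0
top 258.0 235.0
padL 279.0 229.0
padR 237.0 228.0
tipL 277.0 219.0
tipR 239.0 219.0
161 [563.4 100.4 161. ]
147 [562.1  94.5 147. ]
133 [560.8  88.5 133. ]
```

View pics/e.png

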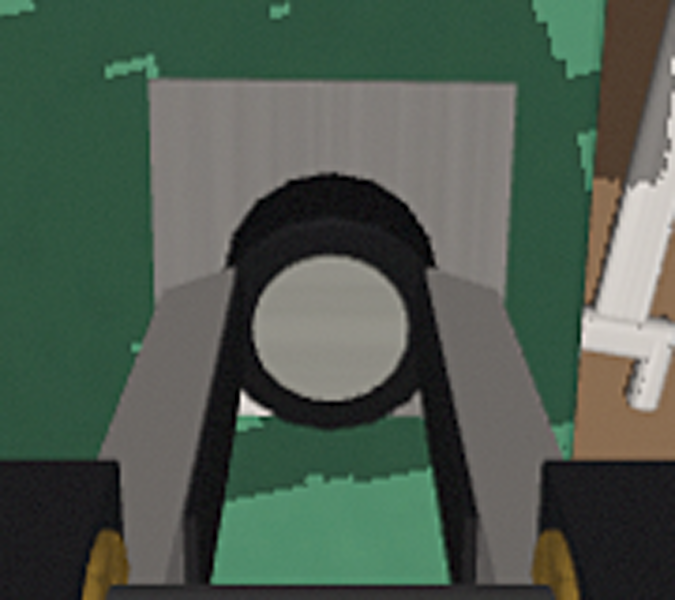

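The knob sits squarely between the pads, which visually are about 38 mm apart (crop columns 235 to 430). That disagrees with the 28 mm reading, so I'll command a full close and check.

>>> play_rows([
  [0,0,0],
  [0,0,0],
  [0,0,0],
  [0,0,0],
], yaw=[0,0,0,0], hand=0, force=25)

```text
clock: 4.42
eef_pos: [563.7, 101.6, 130.9]
eef_rot: [3.142, 0.0, 1.348]
wrist_force: [0.0, -0.2, -1.2]
finger_gap: 0.4
finger_force: 0.0
```

```bash
python3 - <<'E'
from cell import telemetry, eyes
import cv2,numpy as np
c=eyes.camera("wrist"); b=eyes.camera("scene")['pixels'][150:240,220:310,::-1]; s=telemetry.read_state(); print(s['finger_gap'],s['finger_force'],s['wrist_force'],s['moment'],s['effort'])
cv2.imwrite('pics/f.png',np.hstack([cv2.resize(c['pixels'][150:310,170:350,::-1],(400,356)),cv2.resize(b,(356,356),interpolation=3)]))
E
```

```text
0.4217032313152232 0.0 [0.19130431 0.23637504 0.37635173] [-0.04631398 -0.08704354 -0.00630893] [-3.21979542e-05 -5.70986867e+01 -3.44042158e+01  7.17039267e-02
 -9.08851158e-03 -1.83521891e-06]
```

View pics/f.png

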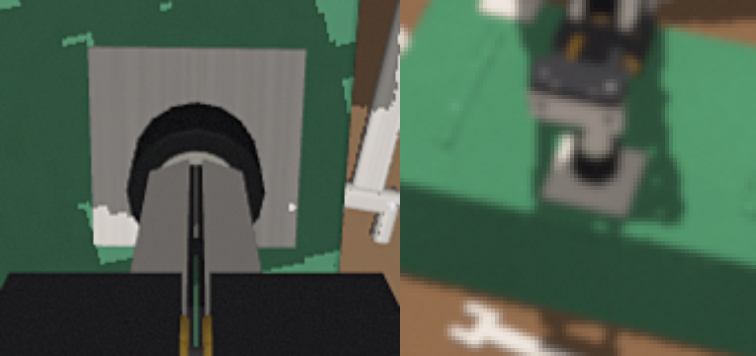

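The reported TCP does not match the picture. Closed, the fingers lie on top of the knob, with no contact. The tips' image spacing (153 px for 94 mm, open) puts the real fingertips about 30–35 mm above the reported TCP, so they are just above the knob. I'll open, go down in steps while watching the force, and close again.

>>> play_rows([
  [0,0,0],
  [0,0,0],
  [0,0,0],
  [0,0,0],
  [0,0,0],
  [0,0,0],
  [0,0,0],
], yaw=[0,0,0,0,0,0,0], hand=0.8)

```text
clock: 5.4
eef_pos: [563.6, 101.6, 130.8]
eef_rot: [-3.142, 0.0, 1.348]
wrist_force: [0.1, 0.0, -0.5]
finger_gap: 67.2
finger_force: 0.0
```

>>> play_rows([
  [0,0,-0.005],
  [0,0,-0.01],
  [0,0,-0.015],
  [0,0,-0.02],
  [0,0,-0.02],
], yaw=[0,0,0,0,0])

```text
clock: 6.02
eef_pos: [563.4, 101.6, 110.3]
eef_rot: [-3.141, 0.0, 1.348]
wrist_force: [0.9, -0.3, 0.7]
finger_gap: 75.1
finger_force: 0.0
```

>>> play_rows([
  [0,0,0],
  [0,0,0],
  [0,0,0],
  [0,0,0],
  [0,0,0],
  [0,0,0],
], yaw=[0,0,0,0,0,0], hand=0.2, force=10)

```text
clock: 6.78
eef_pos: [563.7, 101.6, 110.9]
eef_rot: [3.142, -0.0, 1.348]
wrist_force: [-0.2, 0.1, 1.4]
finger_gap: 39.8
finger_force: 10.0
```

Contact at 39.8 mm, which is the knob's diameter, so the tool offset is confirmed. I'll go about 12 mm deeper so the pads centre on the knob.

>>> play_rows([
  [0,0,0],
  [0,0,0],
  [0,0,0],
  [0,0,-0.003],
  [0,0,-0.006],
  [0,0,-0.009],
  [0,0,-0.012],
  [0,0,-0.012],
], yaw=[0,0,0,0,0,0,0,0], hand=0.6)

```text
clock: 7.78
eef_pos: [563.5, 101.6, 98.6]
eef_rot: [-3.141, 0.0, 1.348]
wrist_force: [-0.2, 0.3, 0.3]
finger_gap: 56.5
finger_force: 0.0
```

```bash
python3 - <<'E'
from cell import telemetry, eyes
import cv2,numpy as np
c=eyes.camera("wrist"); b=eyes.camera("scene")['pixels'][150:240,220:310,::-1]; s=telemetry.read_state(); print(s['finger_gap'],s['finger_force'],s['wrist_force'],s['eef_pos'])
cv2.imwrite('pics/g.png',np.hstack([cv2.resize(c['pixels'][150:310,170:350,::-1],(400,356)),cv2.resize(b,(356,356),interpolation=3)]))
E
```

```text
56.52768543413791 0.0 [-0.50464234  0.71252841  0.80102393] [563.71251519 101.55020614  98.88915674]
```

View pics/g.png

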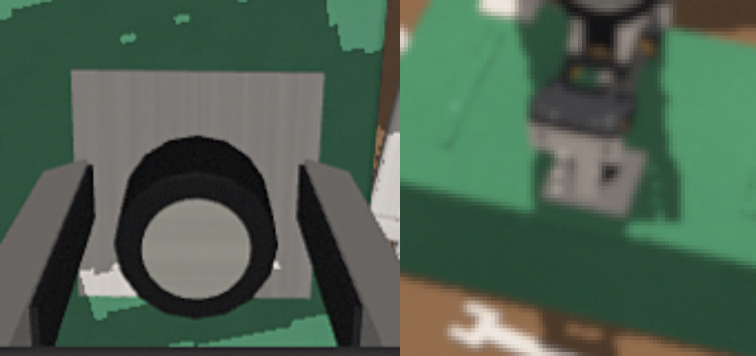

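The tips straddle the knob evenly. Image depths (tips 192, knob top 171) put the tips about 21 mm below the knob top, so I'll lower 9 mm more and grip.

>>> play_rows([
  [0,0,-0.003],
  [0,0,-0.006],
  [0,0,-0.009],
  [0,0,-0.009],
  [0,0,-0.009],
], yaw=[0,0,0,0,0])

```text
clock: 8.5
eef_pos: [563.7, 101.6, 89.7]
eef_rot: [-3.142, 0.0, 1.348]
wrist_force: [-0.0, -0.4, -0.1]
finger_gap: 56.5
finger_force: 0.0
```

>>> play_rows([
  [0,0,0],
  [0,0,0],
  [0,0,0],
  [0,0,0],
  [0,0,0],
  [0,0,0],
], yaw=[0,0,0,0,0,0], hand=0.2, force=25)

```text
clock: 9.25
eef_pos: [563.7, 101.5, 89.8]
eef_rot: [-3.142, 0.0, 1.348]
wrist_force: [1.3, -0.0, -0.3]
finger_gap: 39.7
finger_force: 25.0
```

>>> play_rows([
  [0,0,0.001],
  [0,0,0.002],
  [0,0,0.003],
  [0,0,0.003],
], yaw=[0,0,0,0])

```text
clock: 9.75
eef_pos: [563.3, 101.6, 92.5]
eef_rot: [-3.141, 0.0, 1.348]
wrist_force: [-1.8, 1.7, -8.3]
finger_gap: 39.7
finger_force: 25.5
```

Lifting takes about 8 N so far. I'll go up a little more, through the play.

>>> play_rows([
  [0,0,0.001],
  [0,0,0.001],
  [0,0,0.001],
], yaw=[0,0,0])

```text
clock: 10.12
eef_pos: [563.2, 101.6, 93.6]
eef_rot: [-3.14, 0.0, 1.348]
wrist_force: [-5.7, 3.0, -10.5]
finger_gap: 39.2
finger_force: 26.1
```

>>> play_rows([
  [0,0,0.001],
  [0,0,0.001],
  [0,0,0.001],
], yaw=[0,0,0])

```text
clock: 10.5
eef_pos: [563.1, 101.7, 94.4]
eef_rot: [-3.14, 0.0, 1.348]
wrist_force: [-5.0, 2.0, -11.2]
finger_gap: 40.0
finger_force: 27.5
```

>>> play_rows([
  [0,0,0.001],
  [0,0,0.0015],
  [0,0,0.0015],
], yaw=[0,0,0])

```text
clock: 10.88
eef_pos: [562.8, 101.7, 95.8]
eef_rot: [-3.139, 0.0, 1.348]
wrist_force: [-6.5, 3.3, -12.3]
finger_gap: 39.9
finger_force: 26.1
```

```bash
python3 - <<'E'
from cell import telemetry
s=telemetry.read_state(); print(s['wrist_force'],s['moment'],s['eef_pos'],s['eef_rot'])
E
```

```text
[ -6.54630709   3.30345502 -12.33717518] [ 0.29358391  0.28605033 -0.0381607 ] [562.81049346 101.71038401  95.77042674] [-3.13942124e+00  4.71434583e-04  1.34791638e+00]
```

>>> play_rows([
  [0,0,0.0015],
  [-0.0003,0,0.003],
  [-0.0005,0.0001,0.0045],
  [-0.0005,0.0001,0.0045],
], yaw=[0,0,0,0])

```text
clock: 11.38
eef_pos: [562.0, 101.9, 100.0]
eef_rot: [-3.139, 0.001, 1.348]
wrist_force: [-8.7, 3.0, -13.8]
finger_gap: 40.1
finger_force: 26.8
```

The lid has risen about 10 mm at only 14 N, so it is free. I'll lower it, release, turn the open hand so the pads close along the hinge line (the knob can then pivot between them), and regrip about 7 mm higher.

>>> play_rows([
  [0.0004,0,-0.003],
  [0.0008,0,-0.006],
  [0.001,0,-0.009],
  [0.001,0,-0.0105],
  [0.001,0,-0.0105],
], yaw=[0,0,0,0,0])

```text
clock: 12.0
eef_pos: [563.6, 101.6, 90.9]
eef_rot: [-3.14, 0.0, 1.348]
wrist_force: [-8.8, 0.1, 0.1]
finger_gap: 40.0
finger_force: 25.0
```

>>> play_rows([
  [0,0,0],
  [0,0,0],
  [0,0,0],
  [0,0,0.004],
  [0,0,0.007],
  [0,0,0.007],
], yaw=[0,0,0,0,0,0], hand=0.65)

```text
clock: 12.75
eef_pos: [564.4, 101.7, 97.7]
eef_rot: [3.141, -0.0, 1.348]
wrist_force: [-0.6, -0.1, 0.5]
finger_gap: 60.9
finger_force: 0.0
```

>>> play_rows([
  [0,0,0],
  [0,0,0],
  [0,0,0],
  [0,0,0],
  [0,0,0],
  [0,0,0],
  [0,0,0],
  [0,0,0],
  [0,0,0],
  [0,0,0],
  [0,0,0],
], yaw=[0.16,0.32,0.48,0.64,0.8,0.96,1.12,1.28,1.44,1.57,1.57])

```text
clock: 14.12
eef_pos: [564.1, 101.7, 97.3]
eef_rot: [-3.142, -0.0, 2.917]
wrist_force: [0.0, -0.2, -0.9]
finger_gap: 61.3
finger_force: 0.0
```

>>> play_rows([
  [0,0,0],
  [0,0,0],
  [0,0,0],
  [0,0,0],
  [0,0,0],
  [0,0,0],
], yaw=[0,0,0,0,0,0], hand=0.2, force=30)

```text
clock: 14.88
eef_pos: [563.5, 98.9, 97.3]
eef_rot: [-3.137, -0.001, 2.916]
wrist_force: [-6.5, -18.6, 4.7]
finger_gap: 39.5
finger_force: 30.0
```

>>> play_rows([
  [0,0,0.002],
  [0,0,0.004],
  [0,0,0.006],
  [0,0,0.008],
  [0,0,0.008],
], yaw=[0,0,0,0,0])

```text
clock: 15.5
eef_pos: [562.3, 99.1, 103.6]
eef_rot: [-3.136, -0.005, 2.916]
wrist_force: [-7.4, -16.1, -9.8]
finger_gap: 39.3
finger_force: 30.0
```

>>> play_rows([
  [-0.002,-0.0025,0.002],
  [-0.004,-0.002,0.006],
  [-0.0057,-0.0019,0.0108],
  [-0.0075,-0.0015,0.015],
  [-0.009,-0.001,0.02],
  [-0.0105,-0.0007,0.0245],
  [-0.0124,-0.0003,0.029],
  [-0.0124,-0.0003,0.029],
], yaw=[0,0,0,0,0,0,0,0])

```text
clock: 16.5
eef_pos: [551.5, 101.5, 134.5]
eef_rot: [3.142, -0.0, 2.918]
wrist_force: [-0.3, 1.4, -7.4]
finger_gap: 39.4
finger_force: 30.0
```

```bash
python3 - <<'E'
from cell import telemetry, eyes
import cv2,numpy as np
c=eyes.camera("wrist"); b=eyes.camera("scene")['pixels'][130:250,190:350,::-1]; s=telemetry.read_state(); print(s['finger_gap'],s['wrist_force'],s['eef_pos'],s['moment'])
cv2.imwrite('pics/i.png',np.hstack([cv2.resize(c['pixels'][100:310,140:380,::-1],(400,350)),cv2.resize(b,(400,350),interpolation=3)]))
E
```

```text
39.27628177339967 [ 0.00981228  2.28161874 -6.96696712] [551.60636487 101.49156358 134.18690465] [ 0.31177286 -0.45931518 -0.00142667]
```

View pics/i.png

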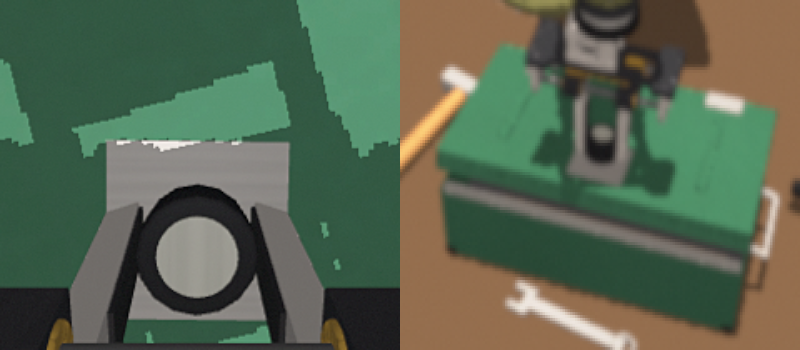

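The lid is visibly rising (dark gap along the latch side), with the knob held centrally between the pads. I'll continue along the arc to 0.70 rad.

>>> play_rows([
  [-0.004,0.001,0.009],
  [-0.0085,0.002,0.0174],
  [-0.0135,0.0031,0.0258],
  [-0.0186,0.0043,0.0339],
  [-0.0244,0.0056,0.0417],
  [-0.0303,0.007,0.0492],
  [-0.0303,0.007,0.0492],
], yaw=[0,0,0,0,0,0,0])

```text
clock: 17.48
eef_pos: [521.4, 108.7, 184.3]
eef_rot: [3.141, 0.001, 2.918]
wrist_force: [3.6, 4.7, -5.0]
finger_gap: 39.6
finger_force: 30.0
```

>>> play_rows([
  [-0.0063,0.0015,0.0072],
  [-0.013,0.003,0.014],
  [-0.02,0.0047,0.0205],
  [-0.0274,0.0064,0.0267],
  [-0.0274,0.0064,0.0267],
  [-0.0274,0.0064,0.0267],
], yaw=[0,0,0,0,0,0])

```text
clock: 18.23
eef_pos: [494.5, 115.1, 210.6]
eef_rot: [3.141, 0.001, 2.918]
wrist_force: [4.1, 5.9, -4.5]
finger_gap: 39.4
finger_force: 30.0
```

```bash
python3 - <<'E'
from cell import telemetry, eyes
import cv2,numpy as np
c=eyes.camera("wrist"); b=eyes.camera("scene")['pixels'][110:260,170:370,::-1]; s=telemetry.read_state(); print(s['finger_gap'],s['finger_force'],s['wrist_force'],s['eef_pos'],s['moment'])
cv2.imwrite('pics/j.png',np.hstack([cv2.resize(c['pixels'][:,:,::-1],(400,300)),cv2.resize(b,(400,300),interpolation=3)]))
E
```

```text
39.25130336140371 29.993678033351898 [ 3.64188933  6.19198557 -3.59107026] [494.52467649 115.11832931 210.55469221] [ 1.0447102  -1.06182794  0.0381168 ]
```

View pics/j.png

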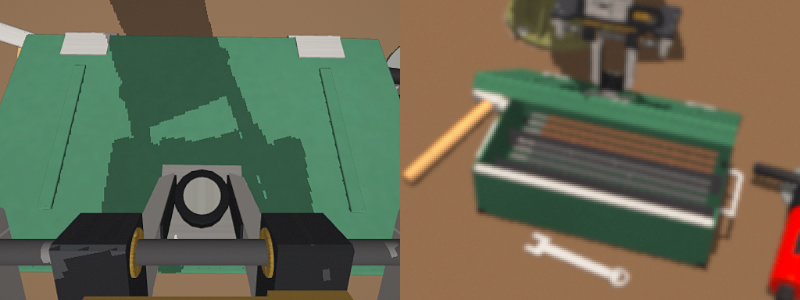

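The box stands open with the knob held between the pads at about 0.70 rad, and the tools haven't moved. Handing in.

```bash
python3 -c "
from cell import manip
print(manip.sign_off())"
```

```text
the job is handed in; nothing more can be done
None
```

The job is handed in, with no verdict returned: the first tug showed the lid was not caught, so I never turned the knob; the gripper holds it at about 40 degrees (from the arm's path, not measured), and the tools look undisturbed in the last picture.

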